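# Free the ratchet stop of a canister rail and push it back

## Task

Make room beside the tea canister on its rail: press down the release tab on top of the sliding stop and, keeping it pressed, push the stop back along the bar, away from the canister, until it is right up against the end block, without forcing it; then let the tab spring back up. Use only the fingertips: leave the canister standing where it is on the rail, lift nothing, and do not disturb the mug or the glass.

Things in the scene. Friction and masses are not known exactly. Their poses are not given: they have to be found in the camera images.
- rail: Canister rail, fixed: wooden board 80 x 240 mm, 12 mm thick, end wall (60 mm high) at its -y end, low end block (34 mm) at its +y end; a steel bar, toothed underneath, runs along its -x side 22 to 34 mm up. Overall 103 (x) by 240 mm (y). Origin: middle of the footprint, on the worktop. The stop opens along the rail's +y, away from the canister at the -y end.
- stop (a joint): Sliding stop along the bar (m): 0 nearest the canister, 0.080 solidly against the end block. Grey metal carriage 60 mm long (y), 98 mm wide, 60 mm high; at its +y end an upstand 68 mm wide, 14 mm thick rises to 92 mm. The ratchet (6 mm pitch) blocks motion to larger values unless the tab is pressed over about 4.5 mm; then it slides with about 2 N.
- release (a joint): How far the release tab is pressed down (m): 0 up, 0.010 fully down; untouched it reads 0 to 0.0045, depending on where the pawl meets the teeth. Spring: about 1.5 N at 0, 4 N at 0.0055, 6 N at 0.010, then a hard end. Springs up when let go.
- release_top (a point): Centre of the top of the release tab, a grey ribbed block 36 mm (x) by 34 mm (y) on the stop; 75 mm above the worktop when up, 65 mm when fully pressed. Moves with the tab; axes as the rail's (+y opens). The upstand's face stands 20 mm from it in +y and rises 17 mm above the unpressed tab: a fingertip on the tab can push the stop by it.
- stop_upstand (a point): Point in the middle of the upstand's face that looks at the tab, 84 mm above the worktop; moves with the stop.
- end_block (a point): Middle of the top edge of the end block's face that meets the stop, 34 mm above the worktop; the point is fixed to the rail.
- canister: White lidded tea canister, 70 mm diameter, 105 mm high, loose, standing on the rail's board (12 mm up) next to the end wall. Origin: centre of its underside, z up.
- mug: Green mug, 86 mm across, 118 mm with its handle, 96 mm high, loose bystander. Origin: centre of the underside.
- glass: Clear tumbler, 79 mm diameter, 90 mm high, loose bystander. Origin: centre of the underside.

How it is judged:
By the outcome, as a careful person would: the job done as asked, in the order asked, and still so for the second after the job is handed in, with the robot touching nothing.
It also fails if it takes over 35 s, if anything falls off the work surface, if the arm or the gripper's body presses on something with over 40 N, if the wrist force passes 120 N, or if a joint passes its speed limit or range.

## Robot

A 6-joint arm with a two-finger parallel gripper is mounted at the origin on a cart in front of the work surface, level with it; the furniture and walls round the work are solid. World frame = base frame: x ahead of the robot, y to its left, z up, the work surface at z = 0. Lengths are in m, angles in rad, forces in N, time in s.
With the tool pointing down it reaches from about 0.25 to 0.85 m from the base axis. Payload 12.5 kg.
Tool frame: the origin (TCP) lies midway between the tips of the shut fingers; the grasp point (between the pads) lies 19 mm behind it; z points along the fingers, y is the line along which they close (so a half turn about z gives the same grasp; the last joint's range is limited). The gripper opens to 93 mm and grips with 3 to 60 N. Pads are 15 mm wide; open, the fingers measure 128 mm over their backs; the gripper's body (75 mm by 188 mm) begins 65 mm behind the grasp point.
Start: joints at [1.197, 0.351, 1.652, -0, 1.139, -0.085], TCP at [0.157, 0.527, 0.219] pointing down, gripper open.
Joint ranges: [-2.75, 2.75], [-0.79, 2.1], [0.01, 2.65], [-1.57, 4.71], [0.07, 3.14], [-2.87, 2.87]. Speed limits (rad/s): [2.22, 2.22, 2.79, 3.14, 3.14, 3.14].

## Interface

Orientations are given as a unit quaternion [x, y, z, w].
In Python, from workcell import * gives the robot as it stands.
- The arm moves only by the tool apply_moves, never from a script. Its argument "moves" is a list of rows, each a list of 7 numbers: the shift along the tool's x, y, z in mm, then the turn, a rotation vector about the tool's x, y, z in degrees, then the finger opening in mm, from 0 to 93. In form: [[dx, dy, dz, rx, ry, rz, fingers], ...]. A call has 1 to 8 rows; each row shifts and turns the commanded pose from where the row before left it, along the tool's axes as they then stand; what a row does not reach is not made up. A row lasts 1/8 s, in which the tool goes at most 62.5 mm and 10.7 degrees, less where a joint would pass 70% of its speed; a pose out of reach is approached as far as the arm can. A call is refused whole if a number of a shift passes 62.5 or a number of a turn 10.7, either way. A call with a gripper value outside its range is refused whole. The fingers move at their own pace and stop on an object; the grip force is fixed at half the most. Time passes only in rows, so rows that do not move let the fingers close. It gives the time, the measured TCP pose, the force, the opening and the grip force at its end, in the units of the state.
- get_obs(): the state, without advancing time (a new reading comes with each control period).
- snapshot(name): name is "side" or "top" or "wrist"; returns the picture (480x640x3 uint8, red, green, blue); there is no depth.
- camera_model(name): a dict with "fovy" (degrees; the focal length in pixels is half the picture's height over the tangent of half this angle, whatever the lens; pixels are square), "cx", "cy" (the principal point, pixels), "R" (3x3) and "t" (3): a world point X has camera coordinates R X + t. Camera axes: x right, y down, z forward; pixel columns grow to the right and rows downward; lengths in m; the calibration is good to about 2 mm. A picture is of the moment at which its call begins: read the wrist's pose just before it. camera_model takes no time and is no camera call; for the wrist camera it gives the pose at the moment of the call.
- hand_in(): hands the job in; it is judged then, once.
Trained networks look in the newest picture that a camera, given by its name, has taken for a name from the list of things; names that differ only in an ending like _2 or _b are one class to them, and where a whole thing is asked for, a point or a joint stands for the part that bears it (a point fixed in the world has none). Each returns a list of dicts, best first, with "conf" (0 to 1); they miss things now and then, are a little off and sometimes report something else, mostly with a low value. They report only what shows in the picture. A call takes as long as a camera call.
- trace(camera, query): "pixels" (480x640 bool, what is visible of it) and "rect" ([left, top, right, bottom] in pixels, round what is visible of it).
The state is a dict: "time": time; "q": joint angles; "joint_vel": joint speeds; "effort": joint torques, N m; "position": TCP position; "ee_rot": TCP orientation; "ft_force": force on the tool from outside, world axes, zero at the start; "moment": the same for the moment, N m; "grip_width": finger opening in m; "grasp_force": force on a finger pad.
Only numpy, scipy, OpenCV 4.12 (cv2) and the standard library are available. Lean on these libraries where they do the work, as an engineer would, in place of code of your own. Each camera call takes 0.05 s, during which the arm holds its last target. There are 200 camera calls.

## Working session

There is one attempt and no reset: what is moved stays moved. The work goes in short steps, Python scripts to look and compute and a tool call to move; the robot and the scene stay as the last step left them, time stands still between calls to the robot, and variables do not carry over. Pictures are saved under pics/ and viewed, at most 10 in all, crops included, and the job is handed in when it is done.

Besides the shell and the picture viewer there is one more tool, called after "Emit:" in YAML: its name, and indented under it one key for each argument. apply_moves: Moves the arm, as the interface text tells. Its arguments: {"type":"object","properties":{"moves":{"type":"array","items":{"type":"array","items":{"type":"number"}}}},"required":["moves"]}

```bash
mkdir -p pics
python3 - <<'E'
from workcell import *
import cv2,numpy as np
o=get_obs(); print({k:np.round(v,3) for k,v in o.items()})
ims=[]
for c in ("side","top"):
    im=snapshot(c); cv2.imwrite(f"pics/{c}0.png",im[...,::-1])
    m=camera_model(c); print(c,m["fovy"],m["cx"],m["cy"],np.round(m["R"],3).tolist(),np.round(m["t"],3))
    for q in ("rail","stop","release","canister","mug","glass"):
        r=trace(c,q); print(c,q,[(round(d["conf"],2),np.round(d["rect"]).tolist(),int(d["pixels"].sum())) for d in r[:2]])
E
```

```text
{'time': np.float64(0.0), 'q': array([ 1.197,  0.351,  1.652,  0.   ,  1.139, -0.085]), 'joint_vel': array([-0.001,  0.001,  0.001,  0.001,  0.001,  0.   ]), 'effort': array([-1.0000e-03, -4.9731e+01, -2.8526e+01,  7.0000e-02,  2.6000e-02,
       -0.0000e+00]), 'position': array([0.156, 0.527, 0.218]), 'ee_rot': array([ 0.144,  0.99 , -0.001, -0.   ]), 'ft_force': array([ 0.89 , -0.118,  0.772]), 'moment': array([ 0.052,  0.04 , -0.   ]), 'grasp_force': np.float64(0.0), 'grip_width': np.float64(0.093)}
side 43.198527251672715 323.48297571796957 244.0570952299103 [[-1.0, 0.008, -0.006], [0.008, 0.334, -0.943], [-0.006, -0.943, -0.334]] [0.568 0.094 1.562]
side rail [(0.72, [303.0, 276.0, 360.0, 346.0], 2685)]
side stop [(0.95, [304.0, 290.0, 351.0, 327.0], 1415)]
side release [(0.61, [300.0, 289.0, 351.0, 327.0], 1462)]
side canister [(0.92, [303.0, 264.0, 328.0, 299.0], 801)]
side mug [(0.55, [337.0, 211.0, 362.0, 244.0], 734)]
side glass [(0.77, [339.0, 233.0, 368.0, 273.0], 999)]
top 53.59758875166216 315.50168609256514 236.37396089751925 [[-0.026, -1.0, 0.003], [-0.99, 0.025, -0.137], [0.137, -0.007, -0.991]] [0.006 0.579 1.053]
top rail [(0.86, [166.0, 211.0, 276.0, 276.0], 3489)]
top stop [(0.59, [192.0, 222.0, 227.0, 270.0], 1363)]
top release [(0.82, [202.0, 231.0, 218.0, 267.0], 261), (0.63, [168.0, 211.0, 277.0, 276.0], 3453)]
top canister [(0.81, [234.0, 212.0, 267.0, 251.0], 937), (0.5, [190.0, 223.0, 226.0, 273.0], 1393)]
top mug [(0.63, [426.0, 254.0, 482.0, 293.0], 1609)]
top glass [(0.76, [340.0, 261.0, 374.0, 299.0], 1032)]
```

Run:
```python
import cv2,numpy as np
a=cv2.imread("pics/top0.png"); b=cv2.imread("pics/side0.png")
A=cv2.resize(a[180:310,120:320],(800,520),interpolation=cv2.INTER_CUBIC)
cv2.imwrite("pics/topc.png",A)
cv2.imwrite("pics/sidec.png",cv2.resize(b[200:350,250:410],(640,600),interpolation=cv2.INTER_CUBIC))
```

```text
(no output)
```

View pics/topc.png

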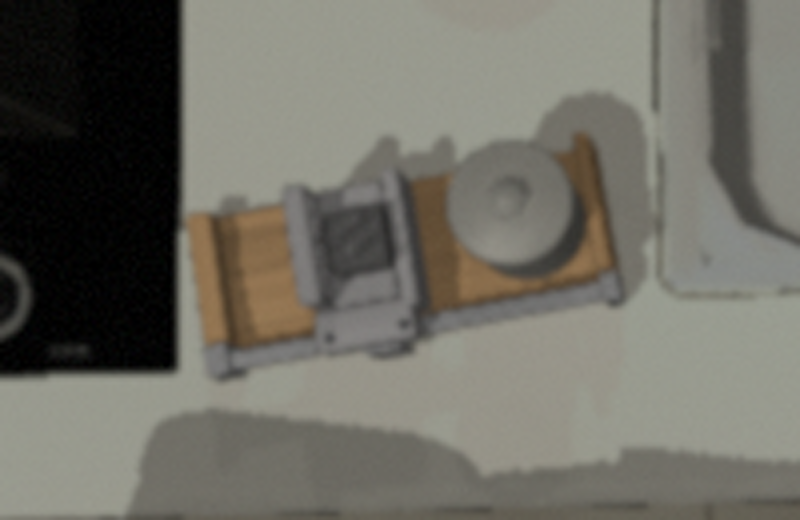

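View pics/sidec.png

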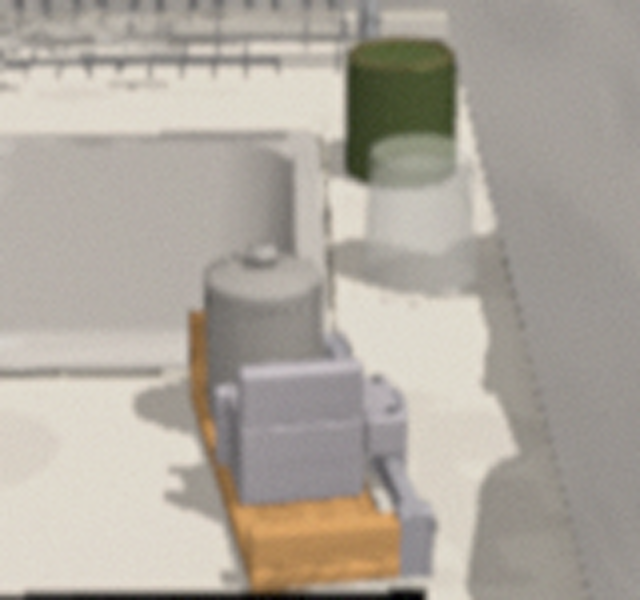

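View pics/top0.png

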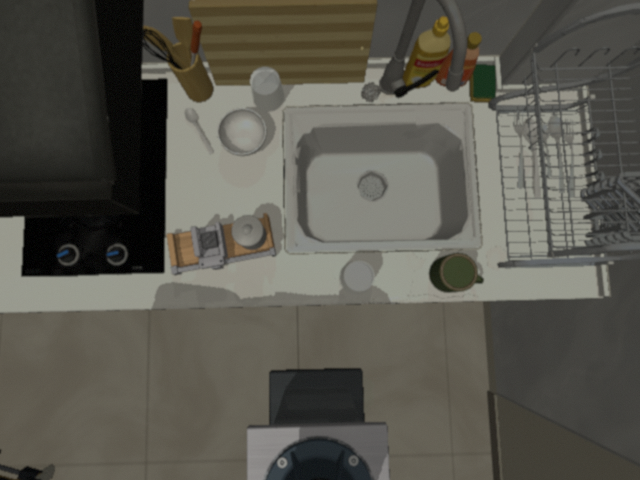

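The top view shows the rail with its +y end at the left. The end-block corners are near crop (190,214) and (210,347), the end-wall top corners near (588,131) and (614,268), and the tab at about (358,241). The side view shows the upstand in front of the canister, with the mug and glass well away from the rail. The hood at upper left may limit the arm. Next I'll fit the rail pose.

```bash
cat > h.py <<'E'
from workcell import *
import cv2,numpy as np
from scipy.optimize import least_squares
from scipy.spatial.transform import Rotation as Ro
def proj(m,X):
    f=240/np.tan(np.radians(m["fovy"]/2)); c=np.asarray(X)@np.array(m["R"]).T+m["t"]
    return f*c[:,:2]/c[:,2:]+[m["cx"],m["cy"]]
def ray(m,uv,z):
    f=240/np.tan(np.radians(m["fovy"]/2)); R=np.array(m["R"]); C=-R.T@m["t"]
    d=R.T@[(uv[0]-m["cx"])/f,(uv[1]-m["cy"])/f,1]; return C+d*(z-C[2])/d[2]
def world(p,L):
    L=np.asarray(L)/1000; c,s=np.cos(p[2]),np.sin(p[2])
    return np.c_[p[0]+c*L[:,0]-s*L[:,1],p[1]+s*L[:,0]+c*L[:,1],L[:,2]]
def fit(obs,p0=(.5,.2,0)):
    r=lambda p:np.concatenate([(proj(m,world(p,L))-uv).ravel() for m,L,uv in obs])
    s=least_squares(r,p0,loss="soft_l1"); return s.x,r(s.x).reshape(-1,2)
E
python3 - <<'E'
from h import *
mt=camera_model("top"); ms=camera_model("side")
L=[[51.5,120,34],[-28.5,120,34],[51.5,-120,60],[-28.5,-120,60]]
uv=np.array([[190,214],[209,347],[590,131],[616,270]])/4+[120,180]
Ls=[[51.5,120,34],[-28.5,120,34],[51.5,120,0],[-28.5,120,0]]
us=np.array([[243,535],[400,520],[253,588],[400,570]])/4+[250,200]
p,r=fit([(mt,L,uv),(ms,Ls,us)]); print(p,np.degrees(p[2]),r.round(1).tolist())
p,r=fit([(mt,L,uv)]); print(p,np.degrees(p[2]),r.round(1).tolist())
print("tab",ray(mt,np.array([358,241])/4+[120,180],.075), "can",ray(mt,np.array([512,195])/4+[120,180],.12))
for s in (0,80): print(s,)
for z in (.3,.4,.5,.6): print("hood corner",z,ray(mt,(143,212),z),ray(mt,(105,180),z))
print("glass",ray(mt,(357,285),0),"hood side cam?", -np.array(ms["R"]).T@ms["t"])
E
```

```text
[0.56293286 0.20825638 0.15777471] 9.039824863579641 [[-0.7, -0.0], [-0.5, 0.7], [0.6, 0.1], [0.1, -0.3], [0.7, -1.6], [0.0, -1.1], [-1.6, 0.0], [-0.1, 1.2]]
[0.56317676 0.20796576 0.15523798] 8.894481223842053 [[-0.5, -0.3], [-0.4, 0.5], [0.8, 0.1], [0.2, -0.3]]
tab [0.57107098 0.22726516 0.075     ] can [0.58763787 0.13547545 0.12      ]
0
80
hood corner 0.3 [0.59366466 0.29521289 0.3       ] [0.65316023 0.36392109 0.3       ]
hood corner 0.4 [0.57365562 0.25916275 0.4       ] [0.62591971 0.31951971 0.4       ]
hood corner 0.5 [0.55364658 0.2231126  0.5       ] [0.5986792  0.27511833 0.5       ]
hood corner 0.6 [0.53363753 0.18706246 0.6       ] [0.57143868 0.23071695 0.6       ]
glass [ 0.46618158 -0.10353699  0.        ] hood side cam? [0.57625508 1.43605159 0.61342142]
```

View pics/side0.png

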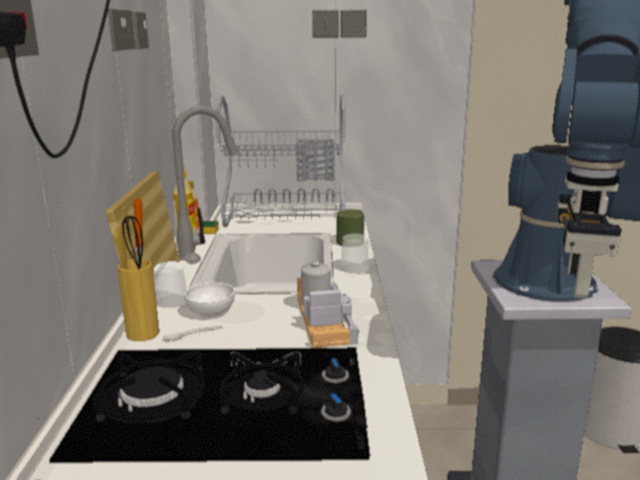

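```bash
cat >> h.py <<'E'
def plan(pos,deg,N,o=None):
    "world target pos, world angle (deg) of tool x with tool down -> rows (mm,deg)"
    o=o or get_obs(); R=Ro.from_quat(o["ee_rot"]); P=np.array(o["position"])
    a=np.radians(deg); T=Ro.from_matrix(np.c_[[np.cos(a),np.sin(a),0],[np.sin(a),-np.cos(a),0],[0,0,-1]])
    for k in range(N):
        d=R.inv().apply((np.array(pos)-P)/(N-k))*1000; w=np.degrees((R.inv()*T).as_rotvec())/(N-k)
        d=d.round(0 if N>1 else 1); w=w.round(1); print(d.tolist(),w.tolist())
        P=P+R.apply(d)/1000; R=R*Ro.from_rotvec(np.radians(w))
E
python3 -c "
from h import *
plan((.570,.233,.200),99,12)"
```

```text
[-40.0, -14.0, 2.0] [-0.0, 0.0, 5.4]
[-41.0, -10.0, 2.0] [-0.0, 0.0, 5.4]
[-42.0, -6.0, 1.0] [-0.0, 0.0, 5.4]
[-42.0, -2.0, 2.0] [-0.0, 0.0, 5.4]
[-42.0, 2.0, 1.0] [-0.0, 0.0, 5.4]
[-42.0, 6.0, 2.0] [-0.0, 0.0, 5.4]
[-41.0, 10.0, 1.0] [-0.0, 0.0, 5.3]
[-40.0, 14.0, 2.0] [-0.0, 0.0, 5.4]
[-39.0, 17.0, 1.0] [-0.0, 0.0, 5.3]
[-37.0, 21.0, 2.0] [-0.0, 0.0, 5.4]
[-34.0, 24.0, 1.0] [-0.0, 0.0, 5.3]
[-32.0, 28.0, 2.0] [-0.0, 0.0, 5.4]
```

Emit:
apply_moves:
  moves:
    - [-40,-14,2,0,0,5.4,0]
    - [-41,-10,2,0,0,5.4,0]
    - [-42,-6,1,0,0,5.4,0]
    - [-42,-2,2,0,0,5.4,0]
    - [-42,2,1,0,0,5.4,0]
    - [-42,6,2,0,0,5.4,0]
    - [-41,10,1,0,0,5.3,0]
    - [-40,14,2,0,0,5.4,0]

```text
time: 1.7
position: [0.4332, 0.3303, 0.2057]
ee_rot: [0.499, 0.867, 0.0, 0.0]
ft_force: [-0.5, -0.1, 0.1]
grip_width: 0.0176
grasp_force: 0.0
```

Emit:
apply_moves:
  moves:
    - [-39,17,1,0,0,5.3,0]
    - [-37,21,2,0,0,5.4,0]
    - [-34,24,1,0,0,5.3,0]
    - [-32,28,2,0,0,5.4,0]
    - [0,0,0,0,0,0,0]

```text
time: 2.33
position: [0.5718, 0.2318, 0.1991]
ee_rot: [0.651, 0.759, -0.0, 0.0]
ft_force: [-0.5, -0.2, -0.1]
grip_width: 0.0008
grasp_force: 0.0
```

Run:
```python
from h import *
o=get_obs(); print({k:np.round(o[k],4) for k in("time","position","ee_rot","ft_force","grip_width")})
m=camera_model("wrist"); im=snapshot("wrist"); cv2.imwrite("pics/w1.png",im[...,::-1]); np.save("w1.npy",m,allow_pickle=True)
print(m["fovy"],-np.array(m["R"]).T@m["t"])
for q in("release","stop","rail"): print(q,[(round(d["conf"],2),np.round(d["rect"]).tolist()) for d in trace("wrist",q)[:2]])
p=(.563,.208,.156); print(proj(m,world(p,[[11.5,17.7,75],[11.5,37.7,84],[11.5,120,34],[-28.5,120,34]])))
```

```text
{'time': np.float64(2.325), 'position': array([0.5718, 0.2318, 0.1991]), 'ee_rot': array([ 6.511e-01,  7.590e-01, -1.000e-04,  1.000e-04]), 'ft_force': array([-0.4526, -0.2184, -0.1011]), 'grip_width': np.float64(0.0008)}
59.34421221804489 [0.55859014 0.31186124 0.36437322]
release [(0.63, [243.0, 206.0, 351.0, 251.0])]
stop [(0.59, [243.0, 166.0, 378.0, 251.0])]
rail [(0.73, [244.0, 74.0, 375.0, 335.0])]
[[327.12189113 231.21112536]
 [327.04910841 206.83864585]
 [326.81026832  82.79438246]
 [272.71615217  82.93644289]]
```

View pics/w1.png

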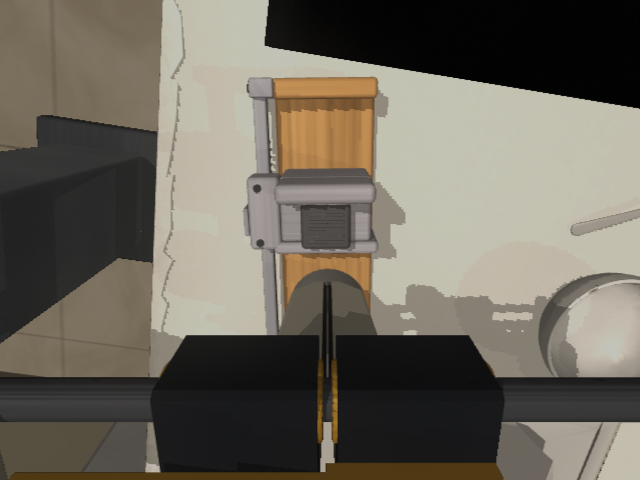

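Wrist view: up is rail +y. The tab spans about (302..351, 205..248), the upstand top's front edge is at row ~201, and the end-block outer corners are at (273,79) and (377,78). I'll refit using these.

Run:
```python
from h import *
m=np.load("w1.npy",allow_pickle=True).item(); mt=camera_model("top")
L=[[51.5,120,34],[-28.5,120,34],[51.5,-120,60],[-28.5,-120,60]]
uv=np.array([[190,214],[209,347],[590,131],[616,270]])/4+[120,180]
Lw=[[51.5,120,34],[-28.5,120,34]]; uw=np.array([[377,78.5],[273,79]])
for ob in ([(mt,L,uv),(m,Lw,uw)],[(m,Lw,uw)]):
    p,r=fit(ob); print(p,np.degrees(p[2]),r.round(1).tolist())
    c,s=np.cos(p[2]),np.sin(p[2])
    for n,q,z in (("tabC",(326.5,227),.075),("tab-y",(326.5,248),.075),("tab+y",(326.5,206),.075),("tab-x",(302,227),.075),("tab+x",(351,227),.075),("upF",(326,201),.092),("upB",(326,183),.092),("blockin",(326,97),.034)):
        X=ray(m,q,z); d=X[:2]-p[:2]; print(n,X.round(4),"rail",(np.array([c*d[0]+s*d[1],-s*d[0]+c*d[1]])*1000).round(1))
```

```text
[0.56242509 0.21036529 0.15848026] 9.08025013857345 [[-1.6, 0.3], [-1.4, 1.0], [-0.4, 0.3], [-0.8, -0.1], [3.4, 0.5], [-1.1, 0.6]]
tabC [0.5707 0.2303 0.075 ] rail [11.3 18.4]
tab-y [0.5731 0.2147 0.075 ] rail [11.2  2.6]
tab+y [0.5683 0.2455 0.075 ] rail [11.4 33.7]
tab-x [0.5534 0.2276 0.075 ] rail [-6.2 18.5]
tab+x [0.588 0.233 0.075] rail [28.8 18.3]
upF [0.5669 0.2527 0.092 ] rail [11.1 41.1]
upB [0.5651 0.2645 0.092 ] rail [11.2 53. ]
blockin [0.5566 0.3184 0.034 ] rail [ 11.3 107.6]
[0.56147572 0.21056475 0.1579392 ] 9.049249483233194 [[2.2, 0.0], [-2.2, 0.0]]
tabC [0.5707 0.2303 0.075 ] rail [12.2 18. ]
tab-y [0.5731 0.2147 0.075 ] rail [12.1  2.2]
tab+y [0.5683 0.2455 0.075 ] rail [12.3 33.4]
tab-x [0.5534 0.2276 0.075 ] rail [-5.3 18.1]
tab+x [0.588 0.233 0.075] rail [29.7 18. ]
upF [0.5669 0.2527 0.092 ] rail [12.  40.7]
upB [0.5651 0.2645 0.092 ] rail [12.1 52.7]
blockin [0.5566 0.3184 0.034 ] rail [ 12.2 107.2]
```

```bash
python3 -c "
from h import *
plan((.570,.2352,.082),99.07,4)"
```

```text
[0.0, 0.0, 29.0] [-0.0, -0.0, -0.0]
[0.0, 0.0, 30.0] [-0.0, -0.0, -0.0]
[1.0, 0.0, 29.0] [-0.0, -0.0, -0.0]
[0.0, 1.0, 30.0] [-0.0, -0.0, -0.0]
```

Emit:
apply_moves:
  moves:
    - [0,0,29,0,0,0,0]
    - [0,0,30,0,0,0,0]
    - [1,0,29,0,0,0,0]
    - [0,1,26,0,0,0,0]
    - [0,0,0,0,0,0,0]
    - [0,0,0,0,0,0,0]

```text
time: 3.28
position: [0.5713, 0.2352, 0.0869]
ee_rot: [0.649, 0.76, 0.001, 0.0]
ft_force: [0.4, 1.1, -0.2]
grip_width: 0.0007
grasp_force: 0.0
```

Run:
```python
from h import *
o=get_obs(); print({k:np.round(o[k],4) for k in("time","position","ee_rot","ft_force","moment")})
p=(.5622,.2104,.1583);d=o["position"][:2]-np.array([.5707,.2303]);c,s=np.cos(p[2]),np.sin(p[2])
print("rel tab, rail axes",1000*(c*d[0]+s*d[1]),1000*(-s*d[0]+c*d[1]))
im=snapshot("wrist"); cv2.imwrite("pics/w2.png",im[...,::-1])
```

```text
{'time': np.float64(3.275), 'position': array([0.5713, 0.2352, 0.0869]), 'ee_rot': array([6.494e-01, 7.604e-01, 6.000e-04, 4.000e-04]), 'ft_force': array([ 0.4337,  1.0653, -0.2283]), 'moment': array([-0.0216,  0.1497, -0.0837])}
rel tab, rail axes 1.3997878793123617 4.763056815800119
```

View pics/w2.png

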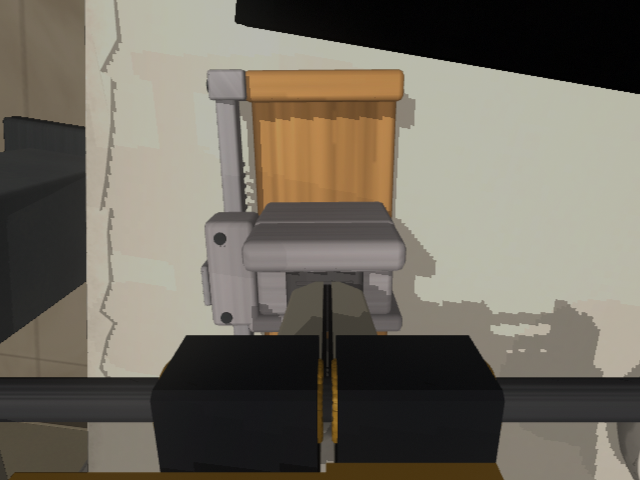

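The fingertips are over the tab at (328,284), just clear of the upstand's front edge (row ~270). I'll press down gently from here.

Emit:
apply_moves:
  moves:
    - [0,0,6,0,0,0,0]
    - [0,0,4,0,0,0,0]
    - [0,0,2,0,0,0,0]
    - [0,0,0,0,0,0,0]

```text
time: 3.82
position: [0.5711, 0.2347, 0.0737]
ee_rot: [0.65, 0.76, -0.0, -0.0]
ft_force: [-0.1, -0.2, 1.9]
grip_width: 0.0004
grasp_force: 0.8
```

Emit:
apply_moves:
  moves:
    - [0,0,2,0,0,0,0]
    - [0,0,2,0,0,0,0]
    - [0,0,0,0,0,0,0]

```text
time: 4.2
position: [0.5711, 0.2347, 0.0696]
ee_rot: [0.65, 0.76, 0.0, 0.0]
ft_force: [-1.4, -0.2, 3.8]
grip_width: 0.0007
grasp_force: 1.7
```

Emit:
apply_moves:
  moves:
    - [0,0,2,0,0,0,0]
    - [0,0,0.5,0,0,0,0]
    - [0,0,0,0,0,0,0]

```text
time: 4.58
position: [0.5712, 0.2347, 0.0672]
ee_rot: [0.65, 0.76, 0.0, 0.0]
ft_force: [-1.0, -0.2, 4.6]
grip_width: 0.0002
grasp_force: 2.3
```

Emit:
apply_moves:
  moves:
    - [2,0,0,0,0,0,0]
    - [2,0,0,0,0,0,0]
    - [2,0,0,0,0,0,0]
    - [2,0,0,0,0,0,0]
    - [2,0,0,0,0,0,0]

```text
time: 5.2
position: [0.5695, 0.2447, 0.0671]
ee_rot: [0.65, 0.76, 0.0, 0.0]
ft_force: [-1.0, -2.7, 5.2]
grip_width: 0.0005
grasp_force: 2.3
```

Emit:
apply_moves:
  moves:
    - [4,0,0,0,0,0,0]
    - [4,0,0,0,0,0,0]
    - [4,0,0,0,0,0,0]
    - [4,0,0,0,0,0,0]
    - [4,0,0,0,0,0,0]
    - [4,0,0,0,0,0,0]
    - [4,0,0,0,0,0,0]
    - [4,0,0,0,0,0,0]

```text
time: 6.2
position: [0.5644, 0.2763, 0.0671]
ee_rot: [0.65, 0.76, -0.0, -0.0]
ft_force: [-2.0, -1.9, 4.4]
grip_width: 0.0005
grasp_force: 2.3
```

Run:
```python
from h import *
o=get_obs(); print({k:np.round(o[k],4) for k in("time","position","ft_force")})
m=camera_model("wrist"); im=snapshot("wrist"); cv2.imwrite("pics/w3.png",im[...,::-1])
p=(.5622,.2104,.1583);print("block inner/tops",proj(m,world(p,[[11.5,107,34],[11.5,120,34]])))
```

```text
{'time': np.float64(6.2), 'position': array([0.5644, 0.2763, 0.0671]), 'ft_force': array([-2.007 , -1.9162,  4.4238])}
block inner/tops [[326.81658857 191.67081151]
 [326.78195778 164.31162786]]
```

View pics/w3.png

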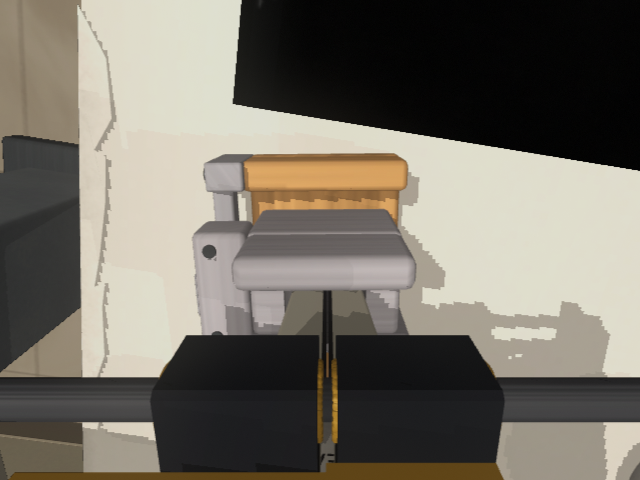

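The stop is sliding. The remaining gap, rows ~190–222, is roughly 15 mm. I'll go on slowly and watch the force.

Emit:
apply_moves:
  moves:
    - [2,0,0,0,0,0,0]
    - [2,0,0,0,0,0,0]
    - [2,0,0,0,0,0,0]
    - [2,0,0,0,0,0,0]

```text
time: 6.75
position: [0.5633, 0.2841, 0.0671]
ee_rot: [0.65, 0.76, -0.0, -0.0]
ft_force: [-2.6, -2.4, 3.9]
grip_width: 0.0004
grasp_force: 2.3
```

Emit:
apply_moves:
  moves:
    - [1,0,0,0,0,0,0]
    - [1,0,0,0,0,0,0]
    - [1,0,0,0,0,0,0]

```text
time: 7.12
position: [0.5628, 0.287, 0.0671]
ee_rot: [0.65, 0.76, -0.0, -0.0]
ft_force: [-2.9, -2.0, 4.2]
grip_width: 0.0002
grasp_force: 2.3
```

Emit:
apply_moves:
  moves:
    - [1,0,0,0,0,0,0]
    - [1,0,0,0,0,0,0]

```text
time: 7.38
position: [0.5629, 0.2889, 0.0672]
ee_rot: [0.65, 0.76, 0.0, 0.0]
ft_force: [-0.9, -3.7, 4.2]
grip_width: 0.0005
grasp_force: 2.2
```

Emit:
apply_moves:
  moves:
    - [1,0,0,0,0,0,0]

```text
time: 7.5
position: [0.5629, 0.2899, 0.0673]
ee_rot: [0.65, 0.76, 0.0, 0.0]
ft_force: [0.7, -3.0, 4.8]
grip_width: 0.0005
grasp_force: 2.2
```

Emit:
apply_moves:
  moves:
    - [1,0,0,0,0,0,0]

```text
time: 7.62
position: [0.5627, 0.291, 0.0674]
ee_rot: [0.65, 0.76, 0.0, 0.0]
ft_force: [1.3, -3.1, 3.7]
grip_width: 0.0007
grasp_force: 2.2
```

Run:
```python
from h import *
for i in range(4):
    o=get_obs(); print({k:np.round(o[k],4) for k in("time","position","ft_force")})
    im=snapshot("wrist")
cv2.imwrite("pics/w4.png",cv2.resize(im[130:300,180:430][...,::-1],(750,510)))
```

```text
{'time': np.float64(7.625), 'position': array([0.5627, 0.291 , 0.0674]), 'ft_force': array([ 1.2745, -3.0526,  3.7437])}
{'time': np.float64(7.675), 'position': array([0.5627, 0.2911, 0.0674]), 'ft_force': array([ 1.0937, -4.1114,  4.4517])}
{'time': np.float64(7.725), 'position': array([0.5627, 0.2911, 0.0673]), 'ft_force': array([ 1.2536, -2.6709,  4.6363])}
{'time': np.float64(7.775), 'position': array([0.5627, 0.2911, 0.0673]), 'ft_force': array([ 2.6722, -3.4967,  4.3303])}
```

View pics/w4.png

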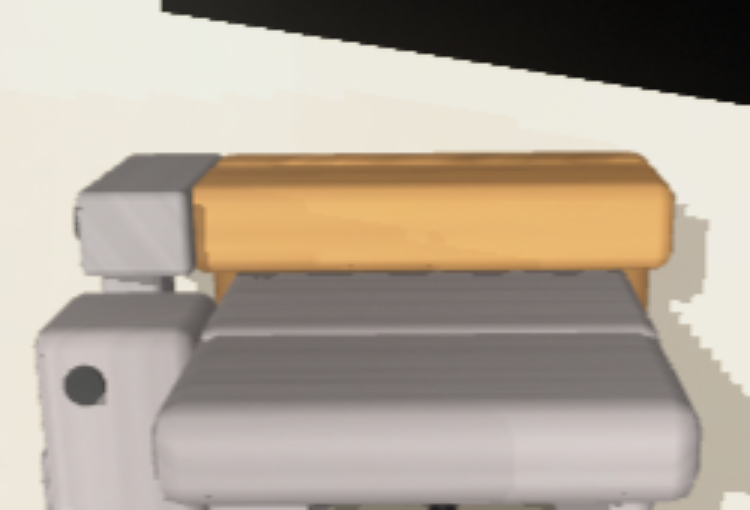

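The stop is nearly there, with a few mm of bar still visible (crop rows 275–293). I'll continue in 1 mm steps until the force rises.

Emit:
apply_moves:
  moves:
    - [1,0,0,0,0,0,0]
    - [1,0,0,0,0,0,0]

```text
time: 8.07
position: [0.5619, 0.293, 0.0672]
ee_rot: [0.65, 0.76, -0.0, 0.0]
ft_force: [1.5, -2.6, 3.7]
grip_width: 0.0006
grasp_force: 2.3
```

Emit:
apply_moves:
  moves:
    - [1,0,0,0,0,0,0]
    - [0,0,0,0,0,0,0]

```text
time: 8.32
position: [0.5618, 0.2935, 0.0671]
ee_rot: [0.65, 0.76, -0.0, 0.0]
ft_force: [2.4, -6.0, 5.2]
grip_width: 0.0004
grasp_force: 4.0
```

Emit:
apply_moves:
  moves:
    - [1,0,0,0,0,0,0]
    - [0,0,0,0,0,0,0]

```text
time: 8.57
position: [0.5618, 0.2936, 0.0671]
ee_rot: [0.65, 0.76, -0.001, 0.001]
ft_force: [1.6, -11.5, 6.5]
grip_width: 0.0
grasp_force: 6.8
```

The stop is against the end block: motion ended at y≈0.2935 and the push rose to 11 N. I'll ease the push slightly and lift straight up.

Emit:
apply_moves:
  moves:
    - [-1,0,0,0,0,0,0]
    - [0,0,-2,0,0,0,0]
    - [0,0,-3,0,0,0,0]
    - [0,0,-3,0,0,0,0]
    - [0,0,-3,0,0,0,0]
    - [0,0,0,0,0,0,0]

```text
time: 9.32
position: [0.5608, 0.2934, 0.0773]
ee_rot: [0.65, 0.76, -0.001, -0.0]
ft_force: [0.7, -5.3, 0.8]
grip_width: 0.0007
grasp_force: 2.9
```

Emit:
apply_moves:
  moves:
    - [-3,0,-2,0,0,0,0]
    - [0,0,-10,0,0,0,0]
    - [0,0,-20,0,0,0,0]
    - [0,0,-40,0,0,0,0]
    - [0,0,-50,0,0,0,0]
    - [0,0,0,0,0,0,0]

```text
time: 10.07
position: [0.5639, 0.292, 0.2059]
ee_rot: [0.65, 0.76, 0.004, 0.002]
ft_force: [-0.2, -0.2, 0.3]
grip_width: 0.0005
grasp_force: 0.0
```

Run:
```python
from h import *
o=get_obs(); print({k:np.round(o[k],4) for k in("time","position","ft_force")})
m=camera_model("wrist"); im=snapshot("wrist"); mt=camera_model("top"); t=snapshot("top")
a=cv2.resize(im[60:360,180:480],(400,400)); b=cv2.resize(t[200:285,150:290],(400,243),interpolation=cv2.INTER_CUBIC)
c=np.zeros((400,800,3),np.uint8); c[:,:400]=a; c[:243,400:]=b; cv2.imwrite("pics/w5.png",c[...,::-1])
```

```text
{'time': np.float64(10.075), 'position': array([0.5639, 0.292 , 0.2059]), 'ft_force': array([-0.1761, -0.1993,  0.343 ])}
```

View pics/w5.png

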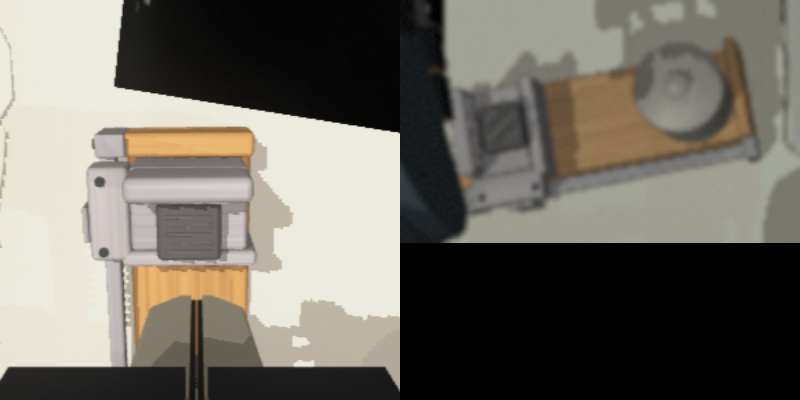

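The stop sits against the end block (wrist crop rows ~157), the tab is back up, the canister is unmoved at top px (248,229), and the arm touches nothing. Handing in.

```bash
python3 -c "
from workcell import *
print(hand_in())"
```

```text
the job is handed in; nothing more can be done
None
```

The stop is pushed right up against the end block and the release tab has sprung back up; the canister is where it was, the arm stayed well away from the mug and glass, and the job is handed in after about 10 s.

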